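# Put a washed dilution bottle and its stopper up to dry

### The arm

A 6-joint arm with a two-finger parallel gripper is mounted at the origin on a cart in front of the work surface, level with it; the furniture and walls round the work are solid. World frame = base frame: x ahead of the robot, y to its left, z up, the work surface at z = 0. Lengths are in mm, angles in rad, forces in N, time in s.
With the tool pointing down it reaches from about 275 to 750 mm from the base axis. Payload 10.2 kg.
Tool frame: the origin (TCP) lies at the very end of the fingers, on their centre line; the grasp point (between the pads) lies 19 mm behind it; x points along the fingers, y is the direction in which the jaws open and shut, and the axes are right-handed (so a half turn about x gives the same grasp; the last joint's range is limited). The gripper opens to 85 mm and grips with 20 to 120 N. Pads are 22 mm wide; open, the fingers measure 114 mm over their backs; the gripper's body (76 mm by 85 mm) begins 54 mm behind the grasp point. The pads swing forward as they close: fully open they stand 13 mm farther back than shut.
Start: joints at [0.919, 0.313, 1.498, -0, 1.331, -0.223], TCP at [218.297, 477.47, 231.294] pointing down, gripper open.
Joint ranges: [-2.94, 2.94], [-0.97, 2.17], [0.19, 2.56], [-1.23, 4.37], [0.02, 3.11], [-2.88, 2.88]. Speed limits (rad/s): [2.39, 2.39, 3.01, 3.14, 3.14, 3.14].

### API

Orientations are given as a unit quaternion [w, x, y, z].
In Python, from rig import ctrl, viewer, order gives the robot as it stands. The module is installed in compiled form; this text tells all that it offers.
- The arm moves only by the tool carry_out, never from a script. Its argument "deltas" is a list of rows, each a list of 7 numbers: the gripper command: -1 is fully open, 1 is shut, values between are in proportion, then the shift along the tool's x, y, z in mm, then the turn, a rotation vector about the tool's x, y, z in degrees. A call has exactly 5 rows; each row is the pose to reach, as a shift and turn from the pose commanded when the call began, along the tool's axes at that moment; what a row does not reach only later rows make up. A row lasts 1/8 s, in which the tool goes at most 62.5 mm and 10.7 degrees, less where a joint would pass 70% of its speed; a pose out of reach is approached as far as the arm can. A call with a gripper value outside its range is refused whole. The fingers move at their own pace and stop on an object; "newtons" is the grip in N (left out, the last holds). Time passes only in rows, so rows that repeat a pose let the fingers close, or fill a call up. It gives the time, the measured TCP pose, the force and the opening at its end, in the units of the state.
- ctrl.sense(): the state, without advancing time (a new reading comes with each control period).
- viewer.capture(name): name is "scene" or "top"; returns the picture (420x560x3 uint8, red, green, blue); there is no depth.
- viewer.calibration(name): a dict with "fx", "fy", "cx", "cy" (pixels), "xyz" and "attitude" of the camera in the world. Camera axes: x right, y down, z forward; pixel columns grow to the right and rows downward; lengths in mm; the calibration is good to about 2 mm. A picture is of the moment at which its call begins. calibration takes no time and is no camera call.
- order.finish_job(): hands the job in, once; it reports no verdict.
The state is a dict: "time_s": time; "joints": joint angles; "dq": joint speeds; "tau": joint torques, N m; "eef_pos": TCP position; "ee_rot": TCP orientation; "force": force on the tool from outside, world axes, zero at the start; "wrist_torque": the same for the moment, N m; "grip_width": opening from 0.0 (shut) to 1.0 (fully open).
Only numpy, scipy, OpenCV 4.12 (cv2) and the standard library are available. Lean on these libraries where they do the work, as an engineer would, in place of code of your own. Each camera call takes 0.05 s, during which the arm holds its last target. There are 200 camera calls.

### The job

Put the washed square bottle and its stopper up to dry: slide the bottle mouth-down over the thin peg of the drying rack until its mouth sits flat on the seat at the foot of the peg, and drop the stopper, stem down, into one of the two holes in the rack's front rail until its flange rests on the rail. Do not let the bottle fall, and leave the dropper bottles and the jar where they stand.

Things in the scene. Friction and masses are not known exactly. Their poses are not given: they have to be found in the camera images.
- bottle: White square hollow plastic bottle, 130 mm long, 50 to 100 g: body 44 x 44 mm and 90 mm long, sloping shoulders, round neck 25 mm across with a 29 mm lip at the open mouth; bore 18 mm at the lip, 20 mm in the neck; body 38 mm square inside. Origin: centre of its base; z runs along its axis to the mouth. It starts lying on a flat side, mouth roughly to the left.
- mouth (a point): Centre of the bottle's open mouth, on its axis 130 mm from the base, in the plane of the lip.
- stopper: Light grey stopper, 43 mm tall: tapered stem 22 mm long (14 mm across at the foot, 16 mm at the top), flange 25 mm across and 7 mm thick, round finger grip 21 mm across and 14 mm tall on top. Origin: centre of the stem's foot; z towards the grip. It starts standing on its stem.
- rack: White drying rack, fixed: drip plate 150 mm (x) by 230 mm (y), upper face 14 mm above the desk; along its front (-x) edge a rail 40 mm wide, upper face 41 mm above the desk, with the two stopper holes; behind the rail the two pegs, 120 mm apart. Origin: centre of the underside.
- bore_1 (a point): Mouth of one stopper hole (19 mm across, 25 mm deep) in the upper face of the front rail, 53 mm in front of the rack's centre. A seated stopper's foot is 22 mm below this point.
- bore_2 (a point): Mouth of the other stopper hole, same size, 110 mm from the first along the rail.
- thin_peg: Grey seat of the thin white peg. Origin: centre of its underside, 14 mm above the desk; its flat top, 36 mm across, is 6 mm above the origin. Peg 11 mm across, domed tip 91 mm above the origin. Its worn socket lets it lean 4 to 7 degrees to any side (tip 7 to 11 mm off), held by friction; the lean is not reported: feel or see it. The two pegs may have changed places.
- thick_peg: The same seat with a thick white peg, 22 mm across, 91 mm tall, which does not enter this bottle's neck. Origin: centre of the seat's underside.
- dropper_white: Brown dropper bottle with a white cap, 25 mm across, 74 mm tall, standing. Origin: centre of its foot. To be left alone.
- dropper_red: White dropper bottle with a red cap, 25 mm across, 74 mm tall, standing. Origin: centre of its foot. To be left alone.
- wide_jar: White wide jar with a closed lid, 71 mm across, 125 mm tall, standing. Origin: centre of its foot. To be left alone.
Mind the look-alikes: they are no part of the job. What is shaped like the stopper but blue, green or turquoise is not meant.

How it is judged:
By the outcome, as a careful person would: the job done as asked, in the order asked, and still so for the second after the job is handed in, with the robot touching nothing.
It also fails if it takes over 67 s, if anything falls off the work surface, if the arm or the gripper's body presses on something with over 40 N, if the wrist force passes 120 N, or if a joint passes its speed limit or range.

## Working session

There is one attempt and no reset: what is moved stays moved. The work goes in short steps, Python scripts to look and compute and a tool call to move; the robot and the scene stay as the last step left them, time stands still between calls to the robot, and variables do not carry over. Pictures are saved under pics/ and viewed, about 8 in all and at most 12, crops included, and the job is handed in when it is done.

Besides the shell and the picture viewer there is one more tool, called after "Emit:" by a JSON object that holds its "op" and its "data". carry_out: Moves the arm, as the interface text tells. Its arguments: {"type":"object","properties":{"deltas":{"type":"array"},"newtons":{"type":"number"}},"required":["deltas"]}

```bash
mkdir -p pics; python3 - <<'E'
from rig import ctrl, viewer, order
import cv2
s=ctrl.sense(); print(s)
for n in("scene","top"):
    print(n,viewer.calibration(n))
    im=viewer.capture(n); cv2.imwrite(f"pics/{n}0.png",im[:,:,::-1])
E
```

```text
{'time_s': 0.0, 'joints': array([ 9.18614846e-01,  3.13460532e-01,  1.49845870e+00, -7.92109478e-06,
        1.33101413e+00, -2.23397651e-01]), 'dq': array([ 0.00062047,  0.00054925,  0.00137922, -0.00024552,  0.00198636,
        0.00082124]), 'tau': array([ 3.12881984e-04, -4.12262893e+01, -2.59742832e+01, -1.66373370e-04,
        4.12719761e-03, -1.05439071e-06]), 'eef_pos': array([218.1211181 , 477.24836962, 230.72155696]), 'ee_rot': array([ 0.69071974,  0.15000816,  0.69111672, -0.15086908]), 'force': array([-0.21922046,  0.87748797,  0.46064279]), 'wrist_torque': array([-0.00130343,  0.02047425,  0.01380674]), 'grip_width': 1.000150916528845}
scene {'fx': 457.383829823926, 'fy': 457.383829823926, 'cx': 281.59744262505154, 'cy': 216.2086411242258, 'xyz': array([-237.74423183,  840.93539799,  641.58526271]), 'attitude': array([ 0.18315957, -0.30218491,  0.79725422, -0.48941042])}
top {'fx': 420.61628554445764, 'fy': 420.61628554445764, 'cx': 276.83456342270273, 'cy': 209.2607966331189, 'xyz': array([ 308.10316502,  -24.41757527, 1109.56978264]), 'attitude': array([ 0.05645374, -0.70013927,  0.7079867 , -0.07329946])}
```

View pics/scene0.png

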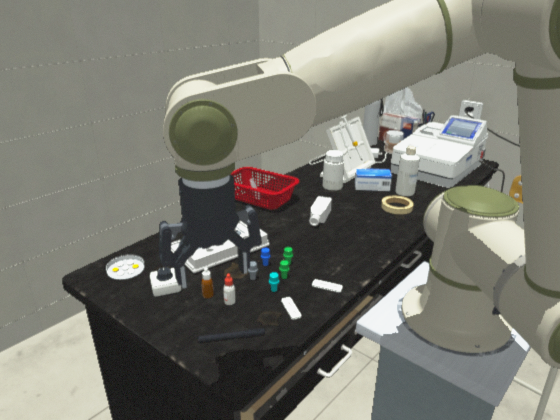

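View pics/top0.png

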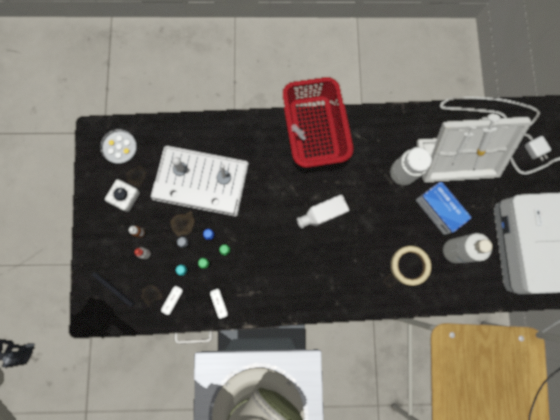

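Scene: the gripper hovers at left; rack near (220,245), bottle near (320,210). Top: rack (200,180) with seats at about (180,168) and (225,176); bottle (323,211) with its mouth to the left at about (303,220). Stopper-like things are at (182,242) grey, (208,234) blue, (224,250) and (203,263) green, and (181,270) turquoise. Only the one at (182,242) is light grey, so it fits. I'll confirm it in a crop.

```bash
cat > h.py <<'E'
import numpy as np, cv2
from scipy.spatial.transform import Rotation as R
from rig import ctrl, viewer, order
def rot(q): return R.from_quat(np.roll(q,-1))
def proj(n,P):
    c=viewer.calibration(n); p=rot(c["attitude"]).inv().apply(np.atleast_2d(P)-c["xyz"])
    return np.c_[c["fx"]*p[:,0]/p[:,2]+c["cx"],c["fy"]*p[:,1]/p[:,2]+c["cy"]]
def back(n,uv,z):
    c=viewer.calibration(n); uv=np.atleast_2d(uv)
    d=rot(c["attitude"]).apply(np.c_[(uv[:,0]-c["cx"])/c["fx"],(uv[:,1]-c["cy"])/c["fy"],np.ones(len(uv))])
    return c["xyz"]+d*((z-c["xyz"][2])/d[:,2])[:,None]
def crop(n,x0,y0,w,h,k,f,im=None):
    if im is None: im=viewer.capture(n)
    cv2.imwrite(f,cv2.resize(im[y0:y0+h,x0:x0+w,::-1],None,fx=k,fy=k,interpolation=cv2.INTER_CUBIC))
def tcp(): 
    s=ctrl.sense(); return s["eef_pos"],rot(s["ee_rot"])
E
python3 - <<'E'
from h import *
np.set_printoptions(precision=1,suppress=True)
im=cv2.imread("pics/top0.png")[:,:,::-1]
a=cv2.resize(im[140:284,120:255],None,fx=4,fy=4,interpolation=cv2.INTER_CUBIC)
b=cv2.resize(im[185:240,285:360],None,fx=3.4,fy=3.4,interpolation=cv2.INTER_CUBIC)
o=np.zeros((576,800,3),np.uint8); o[:,:540]=a; o[:b.shape[0],544:544+b.shape[1]]=b
cv2.imwrite("pics/c1.png",o[:,:,::-1])
p,r=tcp(); print(r.as_matrix())
print(back("top",[(182,242)],40),back("top",[(203,180)],14),back("top",[(323,211)],44))
E
```

```text
[[-0.   0.4  0.9]
 [-0.   0.9 -0.4]
 [-1.  -0.  -0. ]]
[[424.5 190.4  40. ]] [[593.  144.4  14. ]] [[ 500.4 -170.4   44. ]]
```

View pics/c1.png

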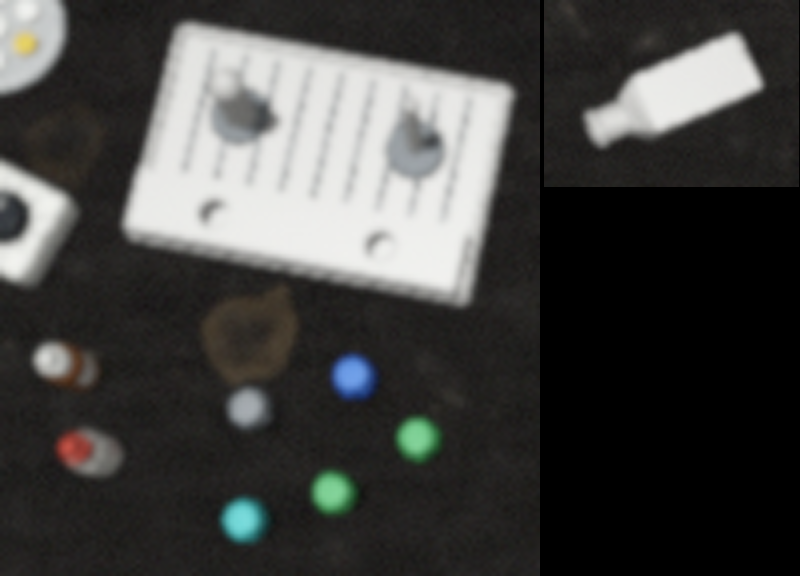

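The crop shows the light grey stopper at (182,242), distinct from the blue, green and turquoise ones. The thick peg is in the left seat (180,169) and the thin peg in the right seat (224,177). The bottle mouth points left.

```bash
cat > fitb.py <<'E'
from h import *
from scipy.optimize import minimize
np.set_printoptions(precision=1,suppress=True)
im=cv2.imread("pics/top0.png")
m=np.zeros(im.shape[:2],np.uint8); m[190:236,290:356]=(im.min(2)>95)[190:236,290:356]
n,l,st,_=cv2.connectedComponentsWithStats(m); k=1+st[1:,4].argmax(); m=(l==k).astype(np.uint8)
S=8
M=cv2.resize(cv2.GaussianBlur(im.min(2),(0,0),.5)[185:241,285:361],None,fx=S,fy=S,interpolation=cv2.INTER_CUBIC)>95
def model(q):
    x,y,t=q; d=np.array([np.cos(t),np.sin(t),0]); e=np.array([-d[1],d[0],0])
    o=np.zeros(M.shape,np.uint8)
    def ring(s,r,sq):
        if sq: c=[(-r,0),(r,0),(r,2*r),(-r,2*r)]
        else: c=[(r*np.cos(a),22+r*np.sin(a)) for a in np.linspace(0,6.28,24)]
        return [np.array([x,y,0])+d*s+e*u+np.array([0,0,v]) for u,v in c]
    for A in (ring(0,22,1)+ring(90,22,1), ring(90,22,1)+ring(104,12.5,0), ring(104,12.5,0)+ring(130,12.5,0), ring(124,14.5,0)+ring(130,14.5,0)):
        u=(proj("top",np.array(A))-[285,185]+.5)*S
        cv2.fillConvexPoly(o,cv2.convexHull(u.astype(np.float32)).astype(np.int32),1)
    return o>0
f=lambda q:np.sum(model(q)!=M)/M.sum()
best=min((minimize(f,[495+a,-225+b,c],method="Nelder-Mead",options=dict(initial_simplex=np.array([495+a,-225+b,c])+np.array([[0,0,0],[8,0,0],[0,8,0],[0,0,.1]]))) for a in(0,15) for b in(0,15) for c in(1.9,2.05)),key=lambda r:r.fun)
print(best.x,np.degrees(best.x[2]),best.fun)
C=lambda *p:np.array(p)/4+[120,140]
print("holes",back("top",C((213,212),(380,243)),41))
print("seats",back("top",C((240,115),(415,150)),20))
print("plate back corners",back("top",C((183,23),(513,90)),14),"front",back("top",C((125,230),(468,302)),41))
print("stopper",back("top",C((248,405)),43))
E
python3 fitb.py
```

```text
Traceback (most recent call last):
  File "fitb.py", line 21, in <module>
    best=min((minimize(f,[495+a,-225+b,c],method="Nelder-Mead",options=dict(initial_simplex=np.array([495+a,-225+b,c])+np.array([[0,0,0],[8,0,0],[0,8,0],[0,0,.1]]))) for a in(0,15) for b in(0,15) for c in(1.9,2.05)),key=lambda r:r.fun)
  File "fitb.py", line 21, in <genexpr>
    best=min((minimize(f,[495+a,-225+b,c],method="Nelder-Mead",options=dict(initial_simplex=np.array([495+a,-225+b,c])+np.array([[0,0,0],[8,0,0],[0,8,0],[0,0,.1]]))) for a in(0,15) for b in(0,15) for c in(1.9,2.05)),key=lambda r:r.fun)
              ~~~~~~~~^^^^^^^^^^^^^^^^^^^^^^^^^^^^^^^^^^^^^^^^^^^^^^^^^^^^^^^^^^^^^^^^^^^^^^^^^^^^^^^^^^^^^^^^^^^^^^^^^^^^^^^^^^^^^^^^^^^^^^^^^^^^^^^^^^^^^^^^^^^^^^^
  File "fitb.py", line 20, in <lambda>
    f=lambda q:np.sum(model(q)!=M)/M.sum()
                      ~~~~~^^^
  File "fitb.py", line 17, in model
    u=(proj("top",np.array(A))-[285,185]+.5)*S
       ~~~~^^^^^^^^^^^^^^^^^^^
  File "h.py", line 6, in proj
    c=viewer.calibration(n); p=rot(c["attitude"]).inv().apply(np.atleast_2d(P)-c["xyz"])
ValueError: time passes only in moves, steps and waits
```

```bash
sed -i 's/^def proj/CAL={n:viewer.calibration(n) for n in("scene","top")}\ndef proj/; s/c=viewer.calibration(n)/c=CAL[n]/' h.py; python3 fitb.py
```

```text
[ 524.6 -229.9    2. ] 112.25005055703541 0.08167170707536693
holes [[551.8 216.3  41. ]
 [530.4 108.3  41. ]]
seats [[622.8 205.2  20. ]
 [597.9  88.5  20. ]]
plate back corners [[689.4 246.8  14. ]
 [640.8  23.5  14. ]] front [[540.4 272.4  41. ]
 [491.2  51.4  41. ]]
stopper [[426.  189.9  43. ]]
```

```bash
cat >> h.py <<'E'
np.set_printoptions(precision=3,suppress=True)
def frame(a,y):
    a=np.array(a,float);a/=np.linalg.norm(a);y=np.array(y,float);y-=a*(a@y);y/=np.linalg.norm(y)
    return R.from_matrix(np.c_[a,y,np.cross(a,y)])
def go(p,Rt):
    p0,r0=tcp(); print("delta",np.round(r0.inv().apply(np.array(p)-p0),1),np.round(np.degrees((r0.inv()*Rt).as_rotvec()),1))
d=np.array([np.cos(1.9592),np.sin(1.9592),0]); e=np.array([d[1],-d[0],0]); Z=np.array([0,0,1.])
def grasp(th,s=30,z=26,back=0):
    a=-np.cos(th)*Z+np.sin(th)*d; g=np.array([524.6,-229.9,0])+d*s+Z*z
    return g+a*(19-back), frame(a,e)
E
python3 -c "
from h import *
go(*grasp(np.radians(40),back=130))"
```

```text
delta [ 120.2 -543.9  602.9] [41.4 38.1 15.1]
```

Emit:
{"op": "carry_out", "data": {"deltas": [[-1, 120, -544, 603, 41.4, 38.1, 15.1], [-1, 120, -544, 603, 41.4, 38.1, 15.1], [-1, 120, -544, 603, 41.4, 38.1, 15.1], [-1, 120, -544, 603, 41.4, 38.1, 15.1], [-1, 120, -544, 603, 41.4, 38.1, 15.1]], "newtons": 50}}

```text
time_s: 0.72
eef_pos: [336.0, 206.8, 187.6]
ee_rot: [0.399, 0.467, 0.755, -0.228]
force: [2.7, 0.5, -0.3]
grip_width: 0.999
```

```bash
cat > log.py <<'E'
from h import *
import json
s=ctrl.sense(); open("log.jsonl","a").write(json.dumps([list(s["joints"]),list(s["eef_pos"]),list(s["ee_rot"])])+"\n")
print(s["time_s"],s["joints"],s["eef_pos"],s["force"],s["grip_width"])
E
python3 - <<'E'
exec(open("log.py").read())
go(*grasp(np.radians(40),back=130))
E
```

```text
0.725 [-0.109  0.156  1.958  0.524  1.405 -0.785] [335.986 206.771 187.649] [ 2.659  0.493 -0.348] 0.9993446371092948
delta [-235.9  -39.2  464.7] [5.1 4.7 1.8]
```

Emit:
{"op": "carry_out", "data": {"deltas": [[-1, -236, -39, 465, 5.1, 4.7, 1.8], [-1, -236, -39, 465, 5.1, 4.7, 1.8], [-1, -236, -39, 465, 5.1, 4.7, 1.8], [-1, -236, -39, 465, 5.1, 4.7, 1.8], [-1, -236, -39, 465, 5.1, 4.7, 1.8]]}}

```text
time_s: 1.35
eef_pos: [459.3, -77.2, 142.1]
ee_rot: [0.352, 0.503, 0.753, -0.236]
force: [1.2, 0.5, 0.8]
grip_width: 0.997
```

```bash
python3 - <<'E'
exec(open("log.py").read())
go(*grasp(np.radians(40),back=130))
E
```

```text
1.35 [-0.617  0.563  1.536  0.348  1.653 -1.09 ] [459.345 -77.168 142.144] [1.221 0.53  0.781] 0.9973898996493463
delta [-109.     1.9  179.2] [0.1 0.2 0.2]
```

Emit:
{"op": "carry_out", "data": {"deltas": [[-1, -109, 2, 179, 0, 0, 0], [-1, -109, 2, 179, 0, 0, 0], [-1, -109, 2, 179, 0, 0, 0], [-1, -109, 2, 179, 0, 0, 0], [-1, -109, 2, 179, 0, 0, 0]]}}

```text
time_s: 1.98
eef_pos: [539.7, -266.6, 110.4]
ee_rot: [0.351, 0.503, 0.753, -0.237]
force: [-0.4, 0.5, 1.3]
grip_width: 1.003
```

```bash
python3 - <<'E'
exec(open("log.py").read())
go(*grasp(np.radians(40),back=0))
# FK fit
from scipy.optimize import least_squares
D=[json.loads(l) for l in open("log.jsonl")]+[[[9.18614846e-01,3.13460532e-01,1.49845870e+00,0,1.33101413e+00,-2.23397651e-01],[218.1211181,477.24836962,230.72155696],[0.69071974,0.15000816,0.69111672,-0.15086908]]]
def fk(q,P):
    d1,a1,L2,a3,L3,L6,off,sg4,yaw=P
    T=R.from_euler("z",q[0]); p=np.array([0,0,d1])+T.apply([a1,off,0])
    T=T*R.from_euler("y",q[1]); p=p+T.apply([0,0,L2])
    T=T*R.from_euler("y",q[2]); p=p+T.apply([a3,0,L3])
    T=T*R.from_euler("z",sg4*q[3])*R.from_euler("y",q[4]); p=p+T.apply([0,0,L6])
    T=T*R.from_euler("z",sg4*q[5]+yaw)
    return p,T*R.from_matrix([[0,0,1],[0,1,0],[-1,0,0]]).inv() if 0 else T
for sg in(1,-1):
  def res(P):
    o=[]
    for q,p,r in D:
        pp,T=fk(q,np.r_[P[:7],sg,P[7]]); o+=list(pp-p); o+=list(300*(T.apply([0,0,1])-rot(np.array(r)).apply([1,0,0])))
    return o
  f=least_squares(res,[300,0,450,0,450,250,100,0]); print(sg,f.cost,f.x); print(np.array(res(f.x)).reshape(-1,3))
E
```

```text
1.975 [-0.765  0.943  0.923  0.276  1.917 -1.148] [ 539.744 -266.624  110.399] [-0.408  0.467  1.322] 1.0030386165621221
delta [128.5   0.4   0.6] [0.  0.1 0.2]
1 3.0958713800133715e-06 [201.296  -0.003 438.903  38.995 397.501 255.304 116.298   0.21 ]
[[-0.     0.     0.   ]
 [-0.    -0.     0.   ]
 [-0.    -0.    -0.   ]
 [ 0.    -0.    -0.   ]
 [-0.001 -0.    -0.   ]
 [ 0.    -0.     0.   ]
 [-0.     0.     0.   ]
 [-0.002  0.001 -0.   ]]
-1 77952.16505732176 [ 668.282  353.468   65.339  677.454  285.097 -206.045  129.708 4297.603]
[[   6.791  -11.695  -13.913]
 [ -32.302 -294.145   -0.   ]
 [ -13.757    5.699   10.822]
 [-117.939 -166.124   -0.   ]
 [  21.605  -19.661   23.265]
 [-106.481 -110.824   -0.   ]
 [ -24.442   -9.911  -20.174]
 [  -0.002    0.001   -0.   ]]
```

Emit:
{"op": "carry_out", "data": {"deltas": [[-1, 60, 0, 0.5, 0, 0, 0], [-1, 100, 0, 0.5, 0, 0, 0], [-1, 128, 0, 0.5, 0, 0, 0], [-1, 128, 0, 0.5, 0, 0, 0], [-1, 128, 0, 0.5, 0, 0, 0]]}}

```text
time_s: 2.6
eef_pos: [509.1, -191.0, 14.4]
ee_rot: [0.353, 0.503, 0.753, -0.236]
force: [0.2, -0.1, -0.2]
grip_width: 1.004
```

```bash
cat >> h.py <<'E'
from scipy.optimize import least_squares
QL=np.array([-2.94,-.97,.19,-1.23,.02,-2.88]);QH=np.array([2.94,2.17,2.56,4.37,3.11,2.88])
M0=R.from_matrix([[0,0,-1],[0,1,0],[1,0,0]]) # tool x = flange z
def fk(q,yaw=0.):
    T=R.from_euler("z",q[0]); p=np.array([0,0,201.3])+T.apply([0,116.3,0])
    T=T*R.from_euler("y",q[1]); p=p+T.apply([0,0,438.9])
    T=T*R.from_euler("y",q[2]); el=p.copy(); p=p+T.apply([39,0,397.5]); w=p.copy()
    T=T*R.from_euler("z",q[3])*R.from_euler("y",q[4]); p=p+T.apply([0,0,255.3])
    return p,T*R.from_euler("z",q[5])*M0,w,el
def ik(p,Rt,q0):
    f=least_squares(lambda q:np.r_[fk(q)[0]-p,300*(Rt.inv()*fk(q)[1]).as_rotvec()],np.clip(q0,QL+.01,QH-.01),bounds=(QL,QH))
    return f.x,f.cost
E
python3 - <<'E'
exec(open("log.py").read())
q=s["joints"]; p,T,_,_=fk(q); print(p,(T.inv()*tcp()[1]).as_rotvec())
thin=np.array([598,88.5,0])
rng=np.random.default_rng(0)
p0,r0=tcp()
for th in(40,):
  a0,R0=grasp(np.radians(th))
  # bottle frame in tool: mouth
  A=R.from_rotvec(e*0)
  # rotation bringing d->-z about e
  F=R.from_rotvec(e*np.pi/2); 
  if F.apply(d)[2]>0: F=F.inv()
  for psi in range(-30,121,30):
    G=R.from_euler("z",psi,degrees=True)*F
    m0=np.array([524.6,-229.9,22])+d*130
    for hz in(20,125):
      tgt=thin+Z*hz+G.apply(a0-m0); Rt=G*R0
      sols={}
      for k in range(8):
        x,c=ik(tgt,Rt,q if k==0 else rng.uniform(QL,QH))
        if c<1: sols[tuple(np.round(x,2))]=1
      print(psi,hz,"approach",Rt.apply([1,0,0]),[(np.array(t),fk(t)[2].round()) for t in sols])
E
```

```text
2.6 [-0.714  0.921  1.249  0.289  1.61  -1.191] [ 509.13  -191.05    14.402] [ 0.22  -0.094 -0.228] 1.0039860097243476
[ 509.13  -191.05    14.402] [ 1.571 -0.    -0.   ]
-30 20 approach [-0.103 -0.759 -0.643] [(array([ 0.24,  0.86,  1.18, -0.79,  1.53,  2.16]), array([623., 272., 273.]))]
-30 125 approach [-0.103 -0.759 -0.643] [(array([ 0.24,  0.75,  1.1 , -0.8 ,  1.66,  2.02]), array([624., 272., 375.]))]
0 20 approach [ 0.29  -0.709 -0.643] [(array([ 0.26,  0.69,  1.51, -1.03,  1.09,  2.02]), array([528., 261., 274.]))]
0 125 approach [ 0.29  -0.709 -0.643] [(array([ 0.26,  0.55,  1.44, -0.95,  1.21,  1.83]), array([527., 261., 378.]))]
30 20 approach [ 0.606 -0.469 -0.643] []
30 125 approach [ 0.606 -0.469 -0.643] [(array([ 0.18,  0.37,  1.73, -1.09,  0.7 ,  1.6 ]), array([454., 201., 376.]))]
60 20 approach [ 0.759 -0.103 -0.643] [(array([-0.01,  0.44,  2.  ,  3.69,  0.19,  2.68]), array([415., 112., 270.]))]
60 125 approach [ 0.759 -0.103 -0.643] [(array([-0.01,  0.24,  1.92, -0.69,  0.16,  0.76]), array([414., 112., 374.]))]
90 20 approach [ 0.709  0.29  -0.643] [(array([-0.23,  0.43,  2.01,  1.7 ,  0.47, -2.15]), array([425.,  20., 271.]))]
90 125 approach [ 0.709  0.29  -0.643] [(array([-0.23,  0.23,  1.92,  1.16,  0.51, -1.54]), array([427.,  19., 378.]))]
120 20 approach [ 0.469  0.606 -0.643] [(array([-0.36,  0.53,  1.83,  1.19,  0.91, -2.11]), array([485., -58., 270.]))]
120 125 approach [ 0.469  0.606 -0.643] [(array([-0.36,  0.35,  1.75,  1.03,  1.02, -1.84]), array([485., -58., 379.]))]
```

Emit:
{"op": "carry_out", "data": {"deltas": [[-1, 4, 0, 0, 0, 0, 0], [0.2, 4, 0, 0, 0, 0, 0], [0.5, 4, 0, 0, 0, 0, 0], [1, 4, 0, 0, 0, 0, 0], [1, 4, 0, 0, 0, 0, 0]], "newtons": 50}}

```text
time_s: 3.22
eef_pos: [507.7, -188.6, 10.3]
ee_rot: [0.352, 0.503, 0.753, -0.236]
force: [-0.6, -1.1, 3.6]
grip_width: 0.51
```

Emit:
{"op": "carry_out", "data": {"deltas": [[1, 0, 0, 0, 0, 0, 0], [1, 0, 0, 0, 0, 0, 0], [1, 0, 0, 0, 0, 0, 0], [1, 0, 0, 0, 0, 0, 0], [1, 0, 0, 0, 0, 0, 0]]}}

```text
time_s: 3.85
eef_pos: [507.7, -188.5, 10.3]
ee_rot: [0.352, 0.503, 0.753, -0.236]
force: [0.1, -2.6, 5.5]
grip_width: 0.51
```

```bash
python3 - <<'E'
exec(open("log.py").read())
im=viewer.capture("scene")
crop("scene",90,150,270,180,2.9,"pics/g1.png",im); cv2.imwrite("pics/scene_g.png",im[:,:,::-1])
cv2.imwrite("pics/top_g.png",viewer.capture("top")[:,:,::-1])
p,r=tcp(); b=R.from_matrix(np.c_[np.cross(e*1,d)*0+np.cross(d,Z),Z,d])
import pickle
E
```

```text
3.85 [-0.713  0.923  1.257  0.29   1.6   -1.193] [ 507.651 -188.545   10.327] [ 0.052 -2.637  5.534] 0.5096687973583526Traceback (most recent call last):
  File "<stdin>", line 5, in <module>
  File "scipy/spatial/transform/_rotation.pyx", line 1143, in scipy.spatial.transform._rotation.Rotation.from_matrix
ValueError: Non-positive determinant (left-handed or null coordinate frame) in rotation matrix 0: [[ 0.926  0.    -0.379]
 [ 0.379  0.     0.926]
 [ 0.     1.     0.   ]].
```

View pics/g1.png

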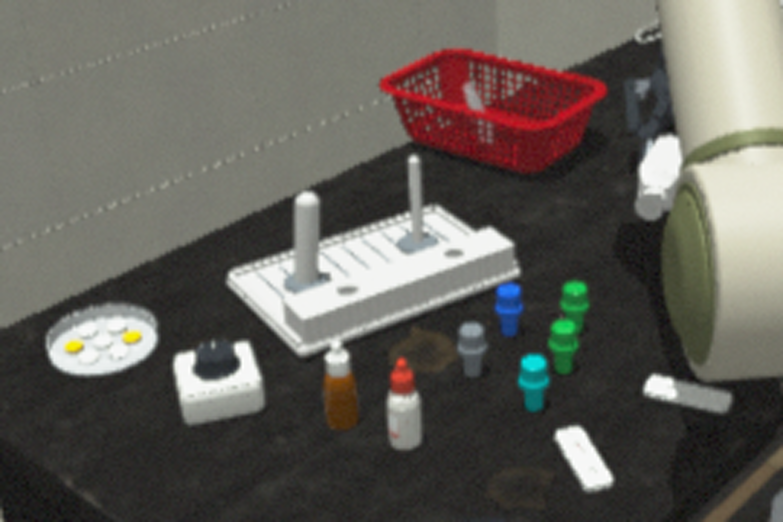

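The bottle is gripped, with an opening of about 43 mm. The scene crop shows the thin peg at tip (233,204), base (234,232), and the thick peg to its left. Next I'll zoom on both pegs in both cameras.

```bash
python3 - <<'E'
from h import *
a=cv2.imread("pics/top0.png")[150:200,170:240]; b=cv2.imread("pics/scene_g.png")[195:255,185:250]
A=cv2.resize(a,None,fx=5.6,fy=5.6,interpolation=cv2.INTER_CUBIC);B=cv2.resize(b,None,fx=6,fy=6,interpolation=cv2.INTER_CUBIC)
o=np.zeros((max(len(A),len(B)),A.shape[1]+B.shape[1]+4,3),np.uint8);o[:len(A),:A.shape[1]]=A;o[:len(B),A.shape[1]+4:]=B
cv2.imwrite("pics/pegs.png",o);print(o.shape)
for n in("top","scene"):
  for s in((597.9,88.5),(622.8,205.2)): print(n,proj(n,[(*s,20),(*s,99)]))
E
```

```text
(360, 786, 3)
top [[223.762 177.488]
 [220.535 169.301]]
top [[180.01  168.752]
 [173.538 159.928]]
scene [[234.386 232.853]
 [233.131 207.396]]
scene [[195.8   245.763]
 [193.303 219.328]]
```

View pics/pegs.png

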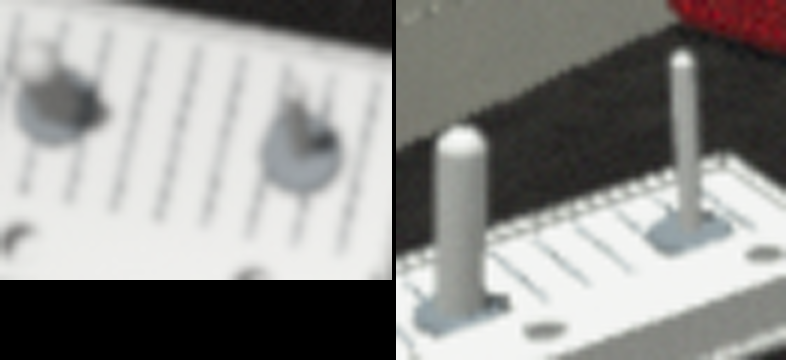

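```bash
python3 - <<'E'
from h import *
t=np.mean([viewer.capture("top").astype(float) for _ in range(6)],0);s=np.mean([viewer.capture("scene").astype(float) for _ in range(4)],0)
np.savez("avg.npz",t=t,s=s)
def c(im,x,y,w,h,k,lo,hi): return cv2.resize(np.clip((im[y:y+h,x:x+w,::-1]-lo)/(hi-lo)*255,0,255).astype(np.uint8),None,fx=k,fy=k,interpolation=cv2.INTER_CUBIC)
A=c(t,205,150,38,40,12,120,245);B=c(s,220,198,26,40,12,20,255)
cv2.imwrite("pics/pegs2.png",np.hstack([A,B]));print(np.hstack([A,B]).shape)
b=np.array([597.9,88.5]); 
for dx,dy in((0,0),(8,0),(0,-8),(8,-5)):
  P=[(*b,20),(b[0]+dx,b[1]+dy,99.5)]
  print(dx,dy,(proj("top",P)-[205,150]+.5)*12,((proj("scene",P)-[220,198]+.5)*12+[456,0]))
E
```

```text
(480, 768, 3)
0 0 [[231.141 335.858]
 [192.159 236.94 ]] [[634.629 424.231]
 [619.472 116.767]]
8 0 [[231.141 335.858]
 [192.592 199.601]] [[634.629 424.231]
 [595.224 106.511]]
0 -8 [[231.141 335.858]
 [230.985 236.688]] [[634.629 424.231]
 [645.26  105.313]]
8 -5 [[231.141 335.858]
 [216.826 199.448]] [[634.629 424.231]
 [611.373  99.394]]
```

View pics/pegs2.png

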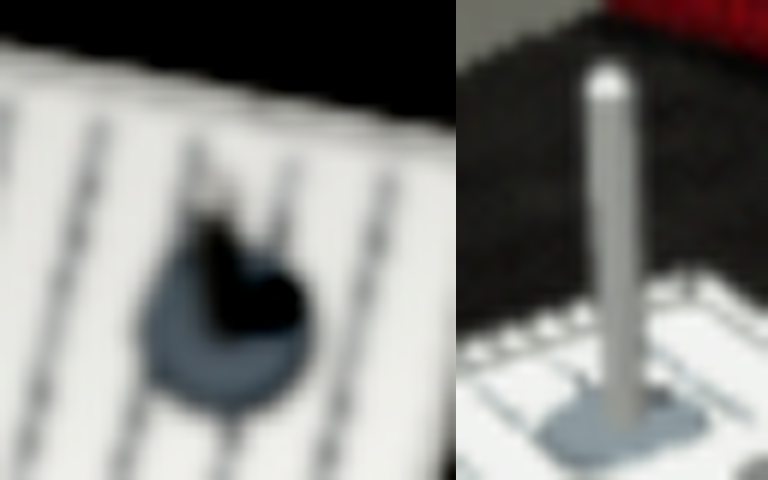

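Thin peg, relative to an upright one: both views agree that it leans roughly (+7, −6) mm at the tip. The scene dome is at crop (609,88) and the seat centre at (622,415); in the top view they are at (212,180) and (229,328). Next I lift and turn the bottle mouth-down.

```bash
python3 - <<'E'
from h import *
p,r=tcp(); m=r.inv().apply(np.array([524.6,-229.9,22])+130*d-p); ax=r.inv().apply(d); print(m,ax)
m[1]=0; ax[1]=0; ax/=np.linalg.norm(ax)
open("h.py","a").write(f"""
MT=np.array({m.round(2).tolist()}); AX=np.array({ax.round(4).tolist()})
def place(mouth,psi):
    # mouth-down pose; tool yaw from psi (deg)
    e2=R.from_euler("z",psi,degrees=True).apply(e)   # tool y
    z2=np.cross(-Z,e2)                                # third axis partner
    B=np.c_[AX,[0,1,0],np.cross(AX,[0,1,0])]; W=np.c_[-Z,e2,z2]
    Rt=R.from_matrix(W@B.T); return np.array(mouth)-Rt.apply(MT),Rt
""")
E
python3 - <<'E'
from h import *
P,Rt=place((607.5,82,145),-10); print(P,Rt.as_matrix())
print(ik(P,Rt*R.from_euler("x",-90,degrees=True),[.25,.6,1.4,-.9,1.2,.5]))
P,Rt=place((600,88,20),-10);print(ik(P,Rt*R.from_euler("x",-90,degrees=True),[.25,.6,1.4,-.9,1.2,.5]))
P,Rt=place((607.5,82,145),-10);go(P,Rt)
p,r=tcp(); print("up60:",r.inv().apply([0,0,60]))
E
```

```text
[ 45.628   0.352 -73.015] [ 0.64   0.004 -0.768]
[609.977  70.595 230.31 ] [[ 0.163  0.977  0.136]
 [-0.751  0.212 -0.625]
 [-0.64   0.     0.768]]
(array([ 0.245,  0.612,  1.292, -0.897,  1.383,  0.279]), np.float64(1.0795690910441808e-26))
(array([ 0.258,  0.755,  1.401, -0.947,  1.24 ,  0.494]), np.float64(9.889684160795477e-27))
delta [ -41.1  193.2 -294.9] [ 11.3 -89.7  -0.9]
up60: [-46.103  -0.117 -38.399]
```

Emit:
{"op": "carry_out", "data": {"deltas": [[1, -46, 0, -38, 0, 0, 0], [1, -92, 40, -120, 1.5, -10, 0], [1, -90, 80, -170, 2.6, -20.5, -0.2], [1, -80, 120, -215, 3.9, -31, -0.3], [1, -70, 150, -250, 5.2, -41, -0.4]]}}

```text
time_s: 5.08
eef_pos: [584.5, -9.6, 218.1]
ee_rot: [0.572, 0.401, 0.57, -0.432]
force: [1.4, -0.5, -1.5]
grip_width: 0.509
```

```bash
python3 - <<'E'
exec(open("log.py").read())
go(*place((607.5,82,145),-10))
E
```

```text
5.075 [-0.198  0.468  1.31  -0.043  1.38  -0.5  ] [584.487  -9.647 218.116] [ 1.406 -0.539 -1.453] 0.5092989704135277
delta [-15.8  48.3 -68.2] [  6.  -48.4  -0.6]
```

Emit:
{"op": "carry_out", "data": {"deltas": [[1, -30, 8, -10, 1.2, -10, -0.1], [1, -30, 16, -25, 2.4, -20, -0.2], [1, -25, 28, -40, 3.6, -30, -0.3], [1, -20, 40, -55, 4.8, -39, -0.4], [1, -16, 48, -68, 6, -48.4, -0.6]]}}

```text
time_s: 5.7
eef_pos: [609.2, 69.9, 228.5]
ee_rot: [0.732, 0.213, 0.266, -0.589]
force: [1.1, -0.8, -1.0]
grip_width: 0.511
```

Emit:
{"op": "carry_out", "data": {"deltas": [[1, 0, 0, 0, 0, 0, 0], [1, 0, 0, 0, 0, 0, 0], [1, 0, 0, 0, 0, 0, 0], [1, 0, 0, 0, 0, 0, 0], [1, 0, 0, 0, 0, 0, 0]]}}

```text
time_s: 6.32
eef_pos: [609.3, 68.2, 229.4]
ee_rot: [0.731, 0.215, 0.268, -0.59]
force: [-0.1, 0.0, -1.3]
grip_width: 0.511
```

```bash
python3 - <<'E'
exec(open("log.py").read())
go(*place((607.5,82,145),-10))
p,r=tcp(); m=p+r.apply(MT); print("mouth",m,r.apply(AX))
s=np.mean([viewer.capture("scene").astype(float) for _ in range(3)],0);t=np.mean([viewer.capture("top").astype(float) for _ in range(3)],0)
np.savez("hov.npz",s=s,t=t)
B=cv2.resize(s[150:250,190:270,::-1],None,fx=6,fy=6,interpolation=cv2.INTER_CUBIC)
A=cv2.resize(t[140:200,190:240,::-1],None,fx=6,fy=6,interpolation=cv2.INTER_CUBIC)
o=np.zeros((600,784,3),np.uint8);o[:,:480]=np.clip(B,0,255);o[:360,484:]=np.clip(A,0,255)
cv2.imwrite("pics/hov.png",o)
print((proj("scene",[m,m+[0,0,40],m+[0,0,130]])-[190,150]+.5)*6)
E
```

```text
6.325 [ 0.24   0.608  1.297 -0.892  1.378  0.273] [609.275  68.16  229.359] [-0.128  0.013 -1.261] 0.5108598728931494
delta [-2.3  1.2 -0.7] [ 0.1 -0.4  0.1]
mouth [606.466  80.068 144.128] [-0.004  0.006 -1.   ]
[[257.947 245.221]
 [253.877 162.291]
 [244.258 -33.692]]
```

View pics/hov.png

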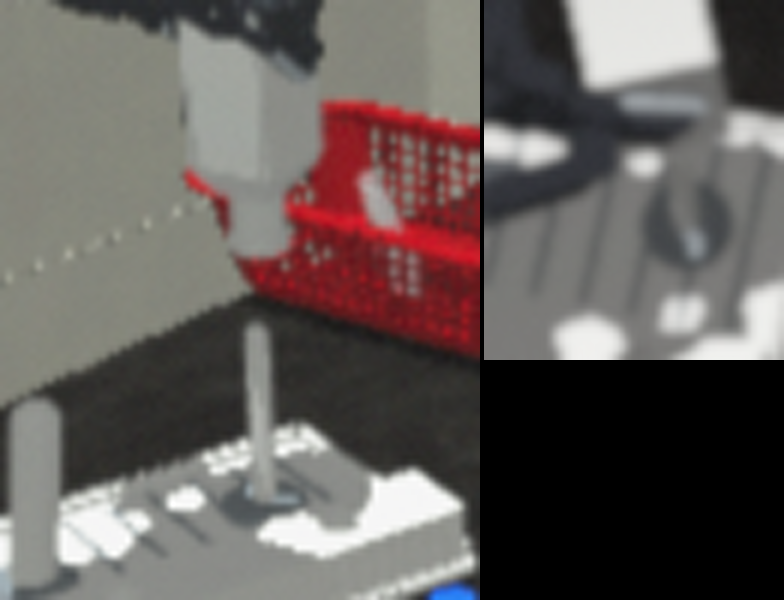

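```bash
python3 - <<'E'
from h import *
t=np.load("hov.npz")["t"]
p,r=tcp(); m=p+r.apply(MT); ax=-r.apply(AX); y=r.apply([0,1,0]); x=np.cross(y,ax)
C=[m+130*ax+22*(i*y+j*x) for i,j in((1,1),(1,-1),(-1,-1),(-1,1))]
print("pred corners",proj("top",C).round(1).tolist())
g=(t.min(2)>175).astype(np.uint8); n,l,st,ce=cv2.connectedComponentsWithStats(g[110:165,190:250]); 
for i in range(1,n):
    if st[i,4]>60: print(st[i],ce[i]+[190,110]); print(cv2.boxPoints(cv2.minAreaRect(np.argwhere(l==i)[:,::-1].astype(np.float32)))+[190,110])
print("pred c",proj("top",[m+130*ax]))
print("tip by top",back("top",[(222.2,164.5)],99.5),"seat by top",back("top",[(223.6,176.75)],20))
A=cv2.resize(t[110:170,190:250,::-1],None,fx=8,fy=8,interpolation=cv2.INTER_CUBIC);cv2.imwrite("pics/base.png",A)
E
```

```text
pred corners [[223.9, 129.9], [203.1, 134.2], [207.3, 153.9], [228.2, 149.5]]
[ 14  21  24  23 427] [215.424 142.234]
[[202.859 134.365]
 [223.612 129.753]
 [228.059 149.765]
 [207.306 154.376]]
[41 49 16  6 62] [238.048 162.065]
[[230.514 162.919]
 [231.216 158.703]
 [246.459 161.243]
 [245.757 165.459]]
pred c [[215.637 141.823]]
tip by top [[610.082  84.457  99.5  ]] seat by top [[599.934  88.95   20.   ]][ WARN:0@0.828] global loadsave.cpp:1063 imwrite_ Unsupported depth image for selected encoder is fallbacked to CV_8U.
```

```bash
cat > pl.py <<'E'
import sys
from h import *
s=ctrl.sense(); p,r=tcp(); print(round(s["time_s"],2),"mouth",p+r.apply(MT),"ax",r.apply(AX),"F",s["force"],"tq",s["wrist_torque"])
for z in map(float,sys.argv[3:]):
    sx,sy=map(float,sys.argv[1:3]); go(*place((sx+.105*(z-20),sy-.076*(z-20),z),-10))
E
python3 pl.py 603 88.5 125 108 95 
```

```text
6.62 mouth [606.373  80.485 143.749] ax [-0.004  0.005 -1.   ] F [-0.138  0.488 -1.151] tq [ 0.443  0.088 -0.017]
delta [ 12.8   7.3 -13.6] [ 0.2 -0.4  0.1]
delta [ 22.5   5.8 -27.6] [ 0.2 -0.4  0.1]
delta [ 30.    4.8 -38.4] [ 0.2 -0.4  0.1]
```

Emit:
{"op": "carry_out", "data": {"deltas": [[1, 12.8, 7.3, -13.6, 0.2, -0.4, 0.1], [1, 18, 6.5, -21, 0.2, -0.4, 0.1], [1, 22.5, 5.8, -27.6, 0.2, -0.4, 0.1], [1, 27, 5.2, -34, 0.2, -0.4, 0.1], [1, 30, 4.8, -38.4, 0.2, -0.4, 0.1]]}}

```text
time_s: 7.25
eef_pos: [613.3, 71.5, 179.8]
ee_rot: [0.732, 0.214, 0.265, -0.59]
force: [0.2, 0.2, -0.7]
grip_width: 0.509
```

```bash
python3 pl.py 603 88.5 85 75; python3 - <<'E'
from h import *
s=viewer.capture("scene");t=viewer.capture("top")
cv2.imwrite("pics/ins1.png",cv2.resize(s[165:245,195:275,::-1],None,fx=6,fy=6,interpolation=cv2.INTER_CUBIC))
E
```

```text
7.25 mouth [610.837  82.821  94.519] ax [ 0.001 -0.001 -1.   ] F [ 0.196  0.246 -0.72 ] tq [ 0.532  0.156 -0.03 ]
delta [ 5.4 -0.8 -7.9] [-0.  0. -0.]
delta [ 11.1  -1.7 -16.2] [-0.  0. -0.]
```

View pics/ins1.png

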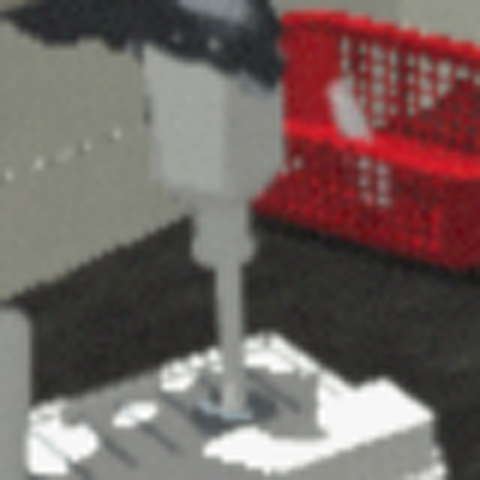

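The lip, at cols 192–254 and row ~265, surrounds the peg with no contact force 10 mm below the tip height, so the peg has entered. The peg sits slightly right of centre at 229. I'll continue down with a small shift.

Emit:
{"op": "carry_out", "data": {"deltas": [[1, 3, -1.3, -4, 0, 0, 0], [1, 5.4, -2.8, -7.9, 0, 0, 0], [1, 8.3, -3.3, -12, 0, 0, 0], [1, 11.1, -3.7, -16.2, 0, 0, 0], [1, 11.1, -3.7, -16.2, 0, 0, 0]]}}

```text
time_s: 7.98
eef_pos: [609.3, 72.4, 160.2]
ee_rot: [0.732, 0.213, 0.265, -0.59]
force: [0.1, 1.0, -2.0]
grip_width: 0.512
```

```bash
python3 pl.py 601.5 88 60 45
```

```text
7.97 mouth [606.8    83.707  74.921] ax [ 0.    -0.001 -1.   ] F [ 0.142  0.999 -1.957] tq [0.444 0.07  0.017]
delta [  8.5  -0.8 -12.4] [ 0.  0. -0.]
delta [ 17.   -2.1 -24.8] [ 0.  0. -0.]
```

Emit:
{"op": "carry_out", "data": {"deltas": [[1, 4, -0.5, -6, 0, 0, 0], [1, 8.5, -0.8, -12.4, 0, 0, 0], [1, 12.5, -1.5, -18.5, 0, 0, 0], [1, 17, -2.1, -24.8, 0, 0, 0], [1, 17, -2.1, -24.8, 0, 0, 0]]}}

```text
time_s: 8.6
eef_pos: [606.6, 74.6, 130.1]
ee_rot: [0.732, 0.213, 0.265, -0.59]
force: [-0.5, -0.5, -0.3]
grip_width: 0.514
```

```bash
python3 pl.py 601.5 88 32 26 22 ; python3 - <<'E'
from h import *
s=np.mean([viewer.capture("scene").astype(float) for _ in range(3)],0)
cv2.imwrite("pics/ins2.png",cv2.resize(np.clip(s[185:250,200:270,::-1],0,255).astype(np.uint8),None,fx=7,fy=7,interpolation=cv2.INTER_CUBIC))
E
```

```text
8.6 mouth [604.063  85.96   44.731] ax [-0.    -0.001 -1.   ] F [-0.535 -0.479 -0.278] tq [0.455 0.124 0.042]
delta [  7.1  -1.1 -10.6] [0. 0. 0.]
delta [ 10.5  -1.6 -15.6] [0. 0. 0.]
delta [ 12.8  -1.9 -18.9] [0. 0. 0.]
```

View pics/ins2.png

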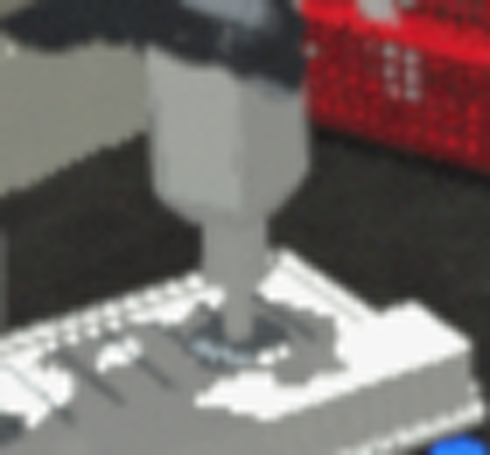

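The bottle is well down over the peg: lip centre ~235, peg 238, seat centre ~237, with no contact forces. I'll lower it to the seat.

Emit:
{"op": "carry_out", "data": {"deltas": [[1, 4, -0.6, -6, 0, 0, 0], [1, 7.1, -1.1, -10.6, 0, 0, 0], [1, 10.5, -1.6, -15.6, 0, 0, 0], [1, 12, -1.8, -17.7, 0, 0, 0], [1, 12, -1.8, -17.7, 0, 0, 0]]}}

```text
time_s: 9.38
eef_pos: [604.5, 76.3, 109.2]
ee_rot: [0.732, 0.213, 0.265, -0.59]
force: [1.1, -0.8, -0.5]
grip_width: 0.508
```

```bash
python3 pl.py 601.5 88 21 18 
```

```text
9.38 mouth [602.025  87.686  23.877] ax [ 0.    -0.001 -1.   ] F [ 1.103 -0.823 -0.536] tq [0.407 0.06  0.08 ]
delta [ 1.6 -0.3 -2.4] [-0.  0. -0.]
delta [ 3.3 -0.6 -4.9] [-0.  0. -0.]
```

Emit:
{"op": "carry_out", "data": {"deltas": [[1, 0.7, -0.1, -1, 0, 0, 0], [1, 1.3, -0.2, -2, 0, 0, 0], [1, 2, -0.3, -3, 0, 0, 0], [1, 2.6, -0.3, -3.9, 0, 0, 0], [1, 2.6, -0.3, -3.9, 0, 0, 0]]}}

```text
time_s: 10.0
eef_pos: [604.4, 76.6, 106.8]
ee_rot: [0.733, 0.213, 0.263, -0.59]
force: [-4.2, 0.1, 10.3]
grip_width: 0.511
```

```bash
python3 pl.py 601.5 88 18 
```

```text
10.0 mouth [602.138  87.814  21.432] ax [ 0.002 -0.003 -1.   ] F [-4.208  0.063 10.286] tq [-0.689  0.483 -0.39 ]
delta [ 2.  -0.6 -2.8] [-0.1  0.2 -0.1]
```

Emit:
{"op": "carry_out", "data": {"deltas": [[1, -0.8, 0, 0.9, 0, 0, 0], [0.3, -0.8, 0, 0.9, 0, 0, 0], [-0.4, -0.8, 0, 0.9, 0, 0, 0], [-1, -0.8, 0, 0.9, 0, 0, 0], [-1, -0.8, 0, 0.9, 0, 0, 0]]}}

```text
time_s: 10.62
eef_pos: [604.1, 76.8, 105.8]
ee_rot: [0.732, 0.213, 0.265, -0.59]
force: [0.1, -0.4, 0.1]
grip_width: 1.001
```

Emit:
{"op": "carry_out", "data": {"deltas": [[-1, 0, 0, 0, 0, 0, 0], [-1, 0, 0, 0, 0, 0, 0], [-1, -15, 0, 0, 0, 0, 0], [-1, -35, 0, 0, 0, 0, 0], [-1, -50, 0, 0, 0, 0, 0]]}}

```text
time_s: 11.25
eef_pos: [596.0, 115.9, 139.5]
ee_rot: [0.733, 0.214, 0.264, -0.589]
force: [-0.6, 1.0, 0.3]
grip_width: 0.997
```

```bash
python3 - <<'E'
from h import *
exec(open("log.py").read())
a,b=viewer.capture("scene"),viewer.capture("top")
A=cv2.resize(a[160:260,180:280,::-1],None,fx=4,fy=4,interpolation=cv2.INTER_CUBIC);B=cv2.resize(b[130:230,160:260,::-1],None,fx=4,fy=4,interpolation=cv2.INTER_CUBIC)
cv2.imwrite("pics/rel.png",np.hstack([A,B]))
E
```

```text
11.25 [ 0.322  0.731  1.342 -0.906  1.332  0.46 ] [595.973 115.948 139.461] [-0.62   0.979  0.274] 0.9966180482256538
```

View pics/rel.png

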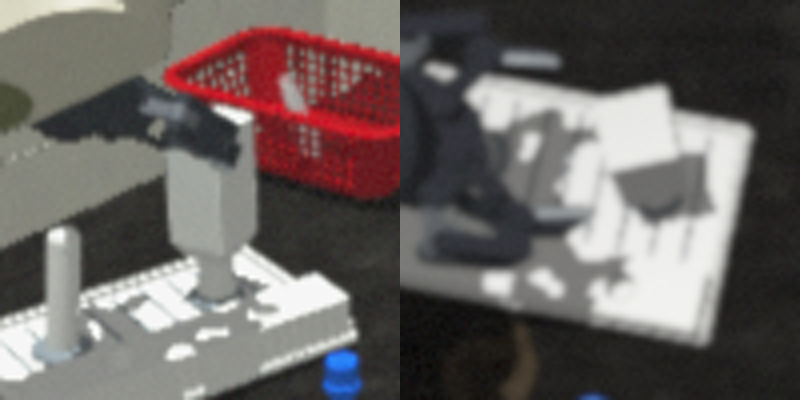

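The bottle stands upright on the thin peg's seat with nothing touching it. Now I'll measure the stopper and hole 1, the left one, which is farther from the bottle.

```bash
python3 - <<'E'
from h import *
z=np.load("avg.npz"); t,s=z["t"],z["s"]
def blob(im,x,y,rad,cond):
    g=cond(im[y-rad:y+rad+1,x-rad:x+rad+1]).astype(float)
    n,l,st,ce=cv2.connectedComponentsWithStats((g>0).astype(np.uint8)); 
    return [(ce[i]+[x-rad,y-rad],st[i,2:]) for i in range(1,n) if st[i,4]>6]
for nm,c in(("h1",(209,250)),("h2",(246,237))):
    b=blob(s,*c,9,lambda a:a.max(2)<165)
    for u,w in b: print(nm,"scene",u,w,back("scene",[u-[.5,0]],41))
dark=lambda a:a.max(2)<205
for nm,c in(("h1",(173,193)),("h2",(215,200))):
    for u,w in blob(t,*c,7,dark): print(nm,"top",u,w,back("top",[u+[.2,-.4]],41))
for nm,c in(("stop",(182,242)),("blue",(208,234))):
    for u,w in blob(t,*c,8,lambda a:a.max(2)>95): print(nm,u,w,back("top",[u+[.2,-.4]],36))
def c(im,x,y,w,h,k,lo,hi): return cv2.resize(np.clip((im[y:y+h,x:x+w,::-1]-lo)/(hi-lo)*255,0,255).astype(np.uint8),None,fx=k,fy=k,interpolation=cv2.INTER_CUBIC)
o=np.hstack([c(t,165,184,18,18,16,60,245),np.zeros((288,8,3),np.uint8),c(s,198,240,24,18,16,40,255)]);o2=np.hstack([c(t,174,232,18,18,16,20,200),np.zeros((288,8,3),np.uint8),c(s,240,258,24,24,12,20,200)])
w=max(o.shape[1],o2.shape[1]);o=np.pad(o,((0,0),(0,w-o.shape[1]),(0,0)));o2=np.pad(o2,((0,0),(0,w-o2.shape[1]),(0,0)))
cv2.imwrite("pics/hs.png",np.vstack([o,o2])); print(w)
E
```

```text
h1 scene [201.25 245.25] [ 4  4 12] [[586.278 216.574  41.   ]]
h1 scene [209.222 249.556] [5 2 9] [[554.66  216.937  41.   ]]
h1 scene [211.345 256.782] [19  8 87] [[524.475 235.946  41.   ]]
h2 scene [246.    236.625] [5 2 8] [[532.6   108.464  41.   ]]
h2 scene [248.22  243.703] [19  8 91] [[501.858 130.73   41.   ]]
h1 top [171.821 191.929] [ 7  7 28] [[555.758 219.61   41.   ]]
h2 top [213.105 199.842] [ 6  6 19] [[533.913 112.728  41.   ]]
stop [181.174 241.319] [ 9 10 69] [[427.685 192.917  36.   ]]
blue [207.737 233.716] [11 11 95] [[446.487 125.802  36.   ]]
680
```

View pics/hs.png

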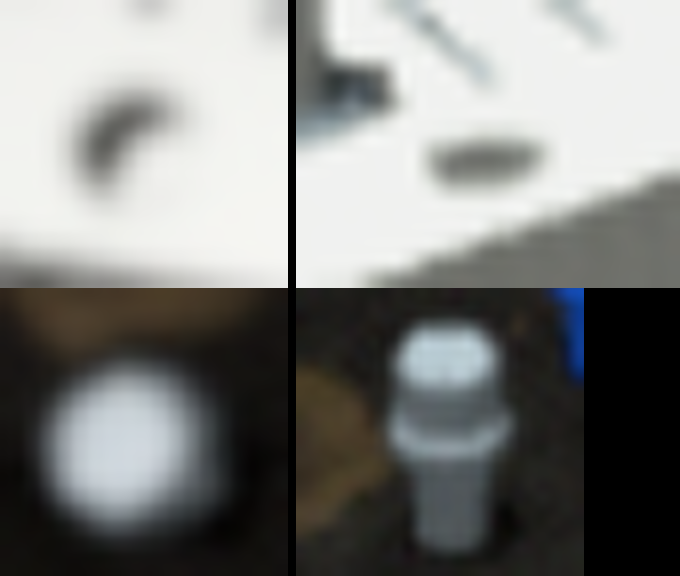

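Emit:
{"op": "carry_out", "data": {"deltas": [[-1, -40, 0, 0, 0, 0, 0], [-1, -75, 0, 0, 0, 0, 0], [-1, -75, 0, 0, 0, 0, 0], [-1, -75, 0, 0, 0, 0, 0], [-1, -75, 0, 0, 0, 0, 0]]}}

```text
time_s: 11.98
eef_pos: [583.6, 169.6, 185.0]
ee_rot: [0.732, 0.213, 0.265, -0.591]
force: [-0.7, -1.2, 0.5]
grip_width: 0.998
```

```bash
python3 - <<'E'
exec(open("log.py").read())
print(back("top",[(181.5,240.9)],43),back("scene",[(251.5,263.1)],43),"hole",back("top",[(172.95,192.35)],41),back("scene",[(208.9,249.6)],41))
go((427,191.5,130),frame(-Z,(.977,.212,0)))
E
```

```text
11.975 [ 0.409  0.714  1.241 -0.86   1.471  0.416] [583.6  169.65 184.96] [-0.65  -1.201  0.489] 0.9978400887458688
[[426.949 191.183  43.   ]] [[427.484 191.842  43.   ]] hole [[553.558 217.149  41.   ]] [[554.159 216.78   41.   ]]
delta [  -6.6 -148.4  -77.2] [-0.  50.3  0.1]
```

Emit:
{"op": "carry_out", "data": {"deltas": [[-0.06, -19.4, -50, -20, 0, 10, 0], [-0.06, -19.4, -90, -40, 0, 20.5, 0], [-0.06, -19.4, -130, -55, 0, 31, 0], [-0.06, -19.4, -148.4, -61.8, 0, 41, 0], [-0.06, -19.4, -148.4, -61.8, 0, 50.3, 0.1]]}}

```text
time_s: 12.6
eef_pos: [426.1, 192.1, 150.7]
ee_rot: [0.55, 0.446, 0.552, -0.442]
force: [-0.1, -0.2, -0.7]
grip_width: 0.53
```

Emit:
{"op": "carry_out", "data": {"deltas": [[-0.06, 0, 0, 0, 0, 0, 0], [-0.06, 0, 0, 0, 0, 0, 0], [-0.06, 0, 0, 0, 0, 0, 0], [-0.06, 0, 0, 0, 0, 0, 0], [-0.06, 0, 0, 0, 0, 0, 0]]}}

```text
time_s: 13.22
eef_pos: [427.1, 192.7, 150.7]
ee_rot: [0.551, 0.444, 0.551, -0.443]
force: [0.7, -0.6, -1.0]
grip_width: 0.531
```

```bash
python3 - <<'E'
exec(open("log.py").read())
go((427.2,191.5,17),frame(-Z,(.977,.212,0)))
E
```

```text
13.225 [ 0.173  0.274  1.777  0.001  1.089 -0.043] [427.069 192.662 150.655] [ 0.702 -0.639 -1.001] 0.531373359001767
delta [133.7  -0.4   1.2] [ 0.1 -0.  -0.1]
```

Emit:
{"op": "carry_out", "data": {"deltas": [[-0.06, 50, -0.4, 1.2, 0, 0, 0], [-0.06, 90, -0.4, 1.2, 0, 0, 0], [-0.06, 115, -0.4, 1.2, 0, 0, 0], [-0.06, 130, -0.4, 1.2, 0, 0, 0], [-0.06, 133.7, -0.4, 1.2, 0, 0, 0]]}}

```text
time_s: 13.85
eef_pos: [427.2, 191.3, 16.7]
ee_rot: [0.551, 0.444, 0.551, -0.443]
force: [-0.8, 0.0, 0.7]
grip_width: 0.528
```

Emit:
{"op": "carry_out", "data": {"deltas": [[0.2, 0, 0, 0, 0, 0, 0], [0.5, 0, 0, 0, 0, 0, 0], [1, 0, 0, 0, 0, 0, 0], [1, 0, 0, 0, 0, 0, 0], [1, 0, 0, 0, 0, 0, 0]], "newtons": 30}}

```text
time_s: 14.48
eef_pos: [427.9, 191.4, 17.8]
ee_rot: [0.551, 0.445, 0.55, -0.442]
force: [-0.9, -1.3, 6.0]
grip_width: 0.263
```

```bash
python3 - <<'E'
exec(open("log.py").read())
E
```

```text
14.475 [ 0.169  0.492  1.889  0.001  0.756 -0.046] [427.862 191.391  17.802] [-0.923 -1.258  6.042] 0.26298396488600007
```

Emit:
{"op": "carry_out", "data": {"deltas": [[1, -30, 0, 0, 0, 0, 0], [1, -80, 0, 0, 0, 0, 0], [1, -80, 0, 0, 0, 0, 0], [1, -80, 0, 0, 0, 0, 0], [1, -80, 0, 0, 0, 0, 0]]}}

```text
time_s: 15.1
eef_pos: [426.5, 191.1, 96.0]
ee_rot: [0.55, 0.444, 0.551, -0.443]
force: [0.7, 0.9, -0.1]
grip_width: 0.265
```

```bash
python3 - <<'E'
exec(open("log.py").read())
go((553.9,217,85),frame(-Z,(.977,.212,0)))
E
```

```text
15.1 [ 0.169  0.352  1.837  0.001  0.953 -0.046] [426.496 191.051  95.959] [ 0.736  0.897 -0.114] 0.26527804861717796
delta [ 10.9 130.    1.8] [ 0.1 -0.1  0. ]
```

Emit:
{"op": "carry_out", "data": {"deltas": [[1, 0, 45, 0.6, 0, 0, 0], [1, 0, 95, 1.2, 0, 0, 0], [1, 0, 130, 1.8, 0, 0, 0], [1, 6, 130, 1.8, 0, 0, 0], [1, 10.9, 130, 1.8, 0, 0, 0]]}}

```text
time_s: 15.72
eef_pos: [553.3, 217.0, 84.9]
ee_rot: [0.55, 0.444, 0.551, -0.444]
force: [-0.7, 0.4, -0.4]
grip_width: 0.262
```

Emit:
{"op": "carry_out", "data": {"deltas": [[1, 0, 0, 0, 0, 0, 0], [1, 0, 0, 0, 0, 0, 0], [1, 0, 0, 0, 0, 0, 0], [1, 0, 0, 0, 0, 0, 0], [1, 0, 0, 0, 0, 0, 0]]}}

```text
time_s: 16.35
eef_pos: [554.6, 217.1, 86.5]
ee_rot: [0.551, 0.444, 0.55, -0.443]
force: [-0.5, -0.4, -0.5]
grip_width: 0.264
```

```bash
python3 - <<'E'
exec(open("log.py").read())
p,r=tcp()
s=np.mean([viewer.capture("scene").astype(float) for _ in range(4)],0)
x0,y0=170,190
A=np.clip(cv2.resize(s[y0:y0+85,x0:x0+110,::-1],None,fx=7,fy=7,interpolation=cv2.INTER_CUBIC),0,255).astype(np.uint8)
cv2.imwrite("pics/st.png",A); np.save("st.npy",s)
f=p-[0,0,17]
print((proj("scene",[f,f+[0,0,22],f+[0,0,43],p,(553.9,217,41)])+[.5,0]-[x0,y0]+.5)*7)
E
```

```text
16.35 [ 0.176  0.606  1.45   0.001  1.083 -0.039] [554.558 217.127  86.534] [-0.463 -0.421 -0.547] 0.2642647694223639
[[272.351 352.126]
 [268.038 298.192]
 [263.85  245.815]
 [269.025 310.533]
 [279.303 421.184]]
```

View pics/st.png

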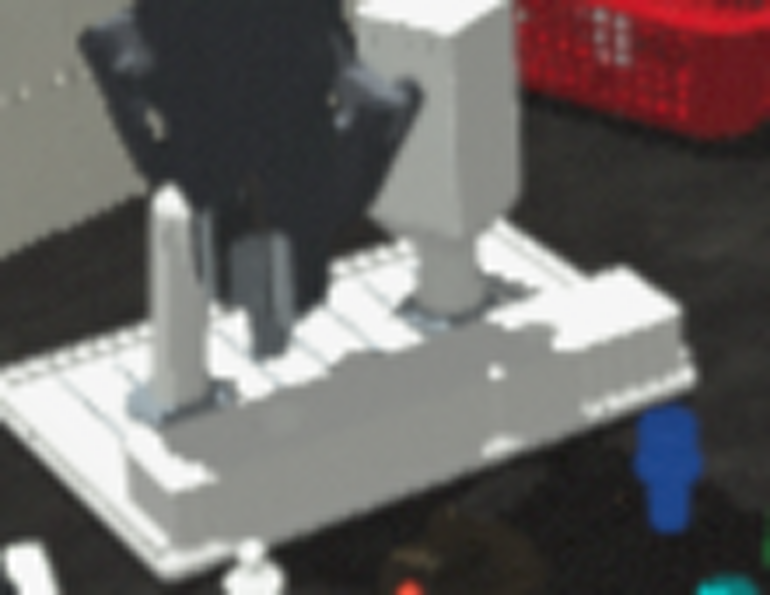

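Scene: the stopper hangs vertical with its foot at (270,352), against a prediction of (272,352). The hole is below it at about (285,415), and the bottle is still upright on its seat. I'll lower the stopper in.

Emit:
{"op": "carry_out", "data": {"deltas": [[1, 12, -0.7, 0, 0, 0, 0], [1, 22, -0.7, 0, 0, 0, 0], [1, 29, -0.7, 0, 0, 0, 0], [1, 36, -0.7, 0, 0, 0, 0], [1, 36, -0.7, 0, 0, 0, 0]]}}

```text
time_s: 17.18
eef_pos: [553.7, 217.0, 49.9]
ee_rot: [0.551, 0.444, 0.551, -0.443]
force: [-0.3, 0.3, -0.1]
grip_width: 0.266
```

```bash
python3 - <<'E'
exec(open("log.py").read()); print(s["wrist_torque"])
E
```

```text
17.175 [ 0.176  0.654  1.478  0.001  1.009 -0.039] [553.712 216.984  49.864] [-0.252  0.337 -0.132] 0.2655619409205053
[-0.021 -0.027  0.006]
```

Emit:
{"op": "carry_out", "data": {"deltas": [[1, 2, 0, 0, 0, 0, 0], [1, 4, 0, 0, 0, 0, 0], [1, 6, 0, 0, 0, 0, 0], [1, 6, 0, 0, 0, 0, 0], [1, 6, 0, 0, 0, 0, 0]]}}

```text
time_s: 17.8
eef_pos: [554.0, 217.0, 44.5]
ee_rot: [0.551, 0.444, 0.55, -0.443]
force: [1.1, 0.7, -0.4]
grip_width: 0.263
```

```bash
python3 - <<'E'
exec(open("log.py").read()); print(s["wrist_torque"])
E
```

```text
17.8 [ 0.176  0.662  1.481  0.001  0.997 -0.039] [554.005 217.045  44.541] [ 1.069  0.687 -0.354] 0.262703501384567
[-0.044  0.057 -0.033]
```

Emit:
{"op": "carry_out", "data": {"deltas": [[0.3, 0, 0, 0, 0, 0, 0], [0.1, 0, 0, 0, 0, 0, 0], [0, 0, 0, 0, 0, 0, 0], [0, 0, 0, 0, 0, 0, 0], [0, 0, 0, 0, 0, 0, 0]]}}

```text
time_s: 18.42
eef_pos: [553.9, 217.0, 44.4]
ee_rot: [0.551, 0.444, 0.55, -0.443]
force: [-0.2, -0.2, -0.5]
grip_width: 0.496
```

Emit:
{"op": "carry_out", "data": {"deltas": [[0, -15, 0, 0, 0, 0, 0], [0, -50, 0, 0, 0, 0, 0], [0, -110, 0, 0, 0, 0, 0], [0, -160, 0, 0, 0, 0, 0], [0, -160, 0, 0, 0, 0, 0]]}}

```text
time_s: 19.05
eef_pos: [555.1, 217.2, 209.7]
ee_rot: [0.553, 0.447, 0.548, -0.44]
force: [-0.0, -0.5, -0.9]
grip_width: 0.5
```

Emit:
{"op": "carry_out", "data": {"deltas": [[0, 0, -50, 60, 0, 0, 0], [0, 0, -100, 100, 0, 0, 0], [0, 0, -150, 100, 0, 0, 0], [0, 0, -200, 100, 0, 0, 0], [0, 0, -200, 100, 0, 0, 0]]}}

```text
time_s: 19.68
eef_pos: [376.9, 76.3, 203.8]
ee_rot: [0.551, 0.444, 0.55, -0.443]
force: [0.7, -0.2, 0.3]
grip_width: 0.496
```

```bash
python3 - <<'E'
exec(open("log.py").read())
t=np.mean([viewer.capture("top").astype(float) for _ in range(4)],0);s2=np.mean([viewer.capture("scene").astype(float) for _ in range(4)],0)
np.savez("fin.npz",t=t,s=s2)
A=cv2.resize(np.clip(s2[180:270,170:280,::-1],0,255).astype(np.uint8),None,fx=5,fy=5,interpolation=cv2.INTER_CUBIC);cv2.imwrite("pics/fin.png",A)
# seated stopper expected: foot z=19 -> top 62; compare with image
P=[(553.9,217,z) for z in(41,48,62)]
print("exp scene",proj("scene",P),"exp top",proj("top",P[2:]))
def grey(im): return (im.max(2)-im.min(2)<40)
x,y=202,234; print("scene max"); print(s2[y:y+22,x:x+16].mean(2).astype(int))
x,y=164,182; print("top"); print(t[y:y+16,x:x+16].mean(2).astype(int))
E
```

```text
19.675 [-0.109  0.023  1.92   0.001  1.197 -0.323] [376.927  76.273 203.847] [ 0.678 -0.19   0.318] 0.49619274752163883
exp scene [[208.9   249.669]
 [208.71  247.286]
 [208.327 242.481]] exp top [[171.194 190.38 ]]
scene max
[[195 206 222 225 237 242 236 245 246 247 247 247 246 243 231 230]
 [224 238 246 246 246 241 231 238 244 246 247 247 247 246 246 239]
 [245 246 247 247 247 246 243 230 228 242 246 247 247 247 247 246]
 [242 245 246 247 247 247 246 243 230 207 242 245 246 247 247 247]
 [221 235 245 246 247 247 247 246 246 229 218 235 245 246 247 247]
 [239 224 237 244 246 246 247 247 246 246 231 225 238 244 246 247]
 [246 238 225 227 241 245 244 244 244 245 246 238 225 228 244 246]
 [247 246 242 211 193 222 219 214 216 234 244 246 243 231 231 244]
 [246 246 245 212 185 186 186 186 185 194 226 246 246 246 236 242]
 [242 242 237 197 181 176 179 185 181 173 198 245 247 247 246 246]
 [155 171 202 167 164 160 162 176 165 134 150 245 247 247 247 247]
 [127 145 177 134 125 127 130 126 116  99 138 245 247 247 247 247]
 [144 156 180 126 105 103 101  98  97  92 129 241 246 247 247 247]
 [2
[... 977 characters left out ...]
 208 216 224 231 234 235 235]
 [235 234 231 222 206 188 174 171 173 177 186 203 221 231 234 235]
 [235 234 229 212 189 171 162 160 161 158 153 170 203 224 233 235]
 [234 234 227 207 179 164 160 161 161 155 138 139 179 214 231 235]
 [235 234 226 205 177 163 161 162 162 155 134 122 160 205 227 234]
 [235 234 227 205 177 163 161 161 160 150 127 110 148 197 224 234]
 [235 234 228 208 180 161 156 154 147 132 109 102 149 199 225 234]
 [235 235 230 216 190 162 144 134 121 105  94 112 162 207 228 235]
 [235 235 233 226 210 181 149 124 105  99 117 151 188 218 232 236]
 [235 235 235 233 225 208 184 160 142 146 171 196 216 229 235 237]
 [231 233 234 235 232 226 216 203 194 197 211 223 231 235 236 237]]
```

The numbers put the stopper at its seated height: scene top ~242.5 and flange ~251.5, matching the expected 242.5 and 251.7. One last check on the bottle and the things to be left alone.

```bash
python3 - <<'E'
from h import *
f=np.load("fin.npz")["t"]; t0=cv2.imread("pics/top0.png")[:,:,::-1].astype(float)
for n,(x,y,w,h) in dict(droppers=(125,220,30,42),jar=(388,145,48,42),caps=(172,225,62,52)).items():
    d_=np.abs(cv2.GaussianBlur(f,(0,0),1)-cv2.GaussianBlur(t0,(0,0),1)).max(2)[y:y+h,x:x+w]; print(n,d_.max().round(),(d_>40).sum(), np.argwhere(d_>40).mean(0)[::-1]+[x,y] if (d_>40).any() else "")
x0,y0=195,135
m=np.array([602,88,150.]); y=R.from_euler("z",-10,degrees=True).apply(e); x=np.cross(y,Z)
C=proj("top",[m+22*(i*y+j*x) for i,j in((1,1),(1,-1),(-1,-1),(-1,1))]); print("exp base corners",C,C.mean(0))
g=(f.min(2)>225).astype(np.uint8); print(f[150:180:3,205:240:3].mean(2).astype(int))
s=ctrl.sense(); print(s["time_s"])
# scene bottle axis: body edges at two rows
sc=np.load("fin.npz")["s"].mean(2); 
for z in(70,100,140): 
    u=proj("scene",[(602,88,z)])[0]; r=int(round(u[1])); print(z,u,sc[r,int(u[0])-16:int(u[0])+17].astype(int))
E
```

```text
droppers 159.0 126 [152.    250.238]
jar 19.0 0 
caps 186.0 2937 [203.6   248.315]
exp base corners [[225.657 151.018]
 [207.424 154.893]
 [211.102 172.419]
 [229.465 168.466]] [218.412 161.699]
[[ 34  34  31  33  35  44  63  51  32  37  32  30]
 [150 110 103 130 178 205 218 174  33  34  33  31]
 [215 217 226 228 230 231 231 202  59  38  33  33]
 [203 225 230 231 231 231 231 224 195 185 164 120]
 [210 228 231 232 232 233 233 231 210 225 218 208]
 [220 229 232 232 233 233 233 233 206 231 225 218]
 [227 231 229 234 234 234 231 226 188 167 167 226]
 [232 229 215 219 203 171 142 118 109 120 115 227]
 [232 223 204 124 108 108 108 107 108 117 113 228]
 [233 216 228 168 108 108 108 109 106 113 116 221]]
20.075
70 [232.706 216.396] [ 47  46  47  46  47  67 131 162 167 168 167 167 168 167 168 168 168 166
 170 155 146 145 145 145 145 144 145 139  89  54  48  48  48]
100 [232.212 206.566] [ 49  49  47  49  57  99 158 167 167 167 168 168 168 168 169 169 169 170
 173 151 145 146 144 145 145 144 146 141  80  49  44  45  47]
140 [231.536 193.121] [138 136 136 136 136 139 162 171 172 175 180 197 190 225 239 243 244 245
 246 245 243 212 167 149 144 145 145 141 108  83  65  61  59]
```

```bash
python3 -c "
from rig import order; print(order.finish_job())"
```

```text
the job is handed in; nothing more can be done
None
```

The bottle and the stopper are both on the rack, bottle first. I handed the job in at about 20 s of the 67 s allowed.

- **Bottle:** I gripped it by the body, turned it mouth-down and lowered it along the thin peg's lean. I touched down at about 10 N with the mouth measured at z ≈ 21 mm (seat at 20 mm), then released it. After release, pictures and edge checks showed it upright on its seat.
- **Stopper:** I lowered the light grey stopper into the left hole without measurable contact and released it about 5 mm above its seat. In the scene image its top is at row ~242 and its flange edge at row ~251, against expected rows of 242.5 and 251.7. From above, its centre matches the prediction to about 0.2 px, so it looks seated.
- **Things to leave alone:** The jar is unchanged in the images. In the final top picture the arm probably covered the right edge of the dropper area, which is where the differences showed, so that check was not clean. The arm never went near the droppers.
- **Failed or disagreeing checks:**
  - The two cameras differed by about 4 mm on the peg seat and about 7 mm on the peg tip. I settled this by comparing the held bottle with the peg in the same picture.
  - The grip on the stopper read about 22.4 mm, between its grip and flange diameters, but it hung straight.
  - My picture limit was used up, so I checked the final stopper seating from pixel values only.

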